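# End the scan and shut the ultrasound scanner down

### The job

Finish the scan and shut the ultrasound scanner down with closed fingertips, in this order: press the blue freeze key with the snowflake, press the green store key, hold the black power key in the green ring down for three seconds and let it go, then switch the mains off by pushing down the ring-marked end of the red rocker on the socket strip. Press no other key and keep off the keyboard and the screen. Nothing is to be picked up: leave the socket strip, tray, probe, gel bottle and phone where they are.

Things in the scene. Friction and masses are not known exactly. Their poses are not given: they have to be found in the camera images.
- console: portable ultrasound scanner, 350 (x) x 330 (y) mm, immovable; flat cream deck top 70 mm above the table. Origin under its centre on the table, +x from the front edge towards the screen, +y to the operator's left. 38 mm trackball (13 mm above the deck) at (-105, +20) mm; arc of round keys about it, centres 47 mm or more apart, right to left: freeze, print, store, menu, review.
- keyboard: the scanner's letter keyboard, 88 (x) x 226 (y) mm block of small square keys 4 mm above the deck; origin at its centre on the deck, at (45, -36) mm of the console. Not to be pressed.
- screen: the scanner's display, 315 wide x 283 tall x 30 mm, leaning back 0.30 rad. Origin in the middle of its foot, 74 mm above the table, at (155, 0) mm of the console; z runs up the display, -x towards the operator. Not to be touched.
- freeze_top (a point): centre of the top of the freeze key: the largest round key, blue with a white six-armed snowflake, 26 mm across, just right of the trackball, at (-105, -46) mm of the console, 78 mm above the table. Travels 4.5 mm straight down, 1.5 N at the start to 4.5 N fully down.
- store_top (a point): centre of the top of the store key: round, green with a white arrow pointing down into a tray, 22 mm across, straight beyond the trackball in the middle of the arc, at (-43, 20) mm of the console, 78 mm above the table. Travels 4.5 mm straight down, 1.5 N at the start to 4.5 N fully down.
- power_top (a point): centre of the top of the power key: round, black with the white standby mark, inside a bright green ring, 22 mm across, left of the keyboard, at (50, 122) mm of the console, 78 mm above the table. Travels 4.5 mm straight down, 1.5 N at the start to 4.5 N fully down.
- freeze (a joint): travel of the freeze key: 0 = up, 0.0045 m = fully down. Counts as pressed beyond about 0.003 m; it springs back by itself.
- store (a joint): travel of the store key: 0 = up, 0.0045 m = fully down. Counts as pressed beyond about 0.003 m; it springs back by itself.
- power (a joint): travel of the power key: 0 = up, 0.0045 m = fully down. Counts as pressed beyond about 0.003 m; it springs back by itself.
- print (a joint): travel of the grey print key: 0 = up, 0.0045 m = fully down. Counts as pressed beyond about 0.003 m; it springs back by itself. Leave it alone: 22 mm round, grey with a printer mark, between freeze and store, at (-61, -24) mm of the console.
- menu (a joint): travel of the grey menu key: 0 = up, 0.0045 m = fully down. Counts as pressed beyond about 0.003 m; it springs back by itself. Leave it alone: 22 mm round, grey with three bars, left of store, at (-61, 64) mm of the console.
- review (a joint): travel of the grey review key: 0 = up, 0.0045 m = fully down. Counts as pressed beyond about 0.003 m; it springs back by itself. Leave it alone: 22 mm round, grey with a white ring, left of the trackball, at (-105, 82) mm of the console.
- strip: white socket strip, 280 (x) x 62 (y) x 48 mm, 0.7 to 1.2 kg, loose on rubber feet, left or right of the scanner. Origin under its centre on the table. Three round sockets, a black plug (37 mm across, 30 mm high) in the one at x = +80 mm; a red mains rocker with its pivot at x = -95 mm in a black frame 46 x 34 mm whose top is 50 mm above the table.
- rocker (a joint): red mains rocker, 36 mm long along the strip's x, 24 mm wide, two flat faces meeting in a shallow V: 0 = on (white-bar end, towards +x of the strip, down), 0.34 rad = off (white-ring end, towards -x, down). Stiff, without a spring: it stays where it is left; about 4 N on the outer part of the raised face tips it. Push it fully over.
- rocker_off (a point): point on the rocker's off face (white ring), 14 mm out from the crease towards -x of the strip: 57 mm above the table while on (face rising outwards at 0.34 rad), 52 mm once off (face level). A fingertip reaching past the crease on to the other face blocks the rocker, so press the outer half; it may overhang the end.
- rocker_on (a point): point on the rocker's on face (white bar), 14 mm out from the crease towards +x of the strip; level and 52 mm above the table while on.
- tray: loose shallow steel tray, 240 (x) x 100 (y) x 24 mm, on the other side of the scanner from the socket strip; origin under its centre.
- probe: white wireless ultrasound probe, about 150 x 60 x 24 mm, loose in the tray; origin under its middle, x along it towards its grey head.
- gel: light blue bottle of contact gel with a white cap, 60 mm across, 170 mm tall, loose, standing at the far left; origin at the centre of its foot.
- phone: smartphone lying face up on the table in front of the scanner, to the right, 71 (x) x 146 (y) x 8 mm, loose; origin under its centre.

How it is judged (in metres and radians):
On the way, in this order (a step that is already met when the one before it is completed fails the run):
1. the freeze key is pressed (value of joint freeze above 0.003 m), for 0.05 s.
2. then the store key is pressed, with the freeze key released (value of joint store above 0.003 m and value of joint freeze below 0.001 m), for 0.05 s.
3. then the power key is held down for three seconds (2.5 s is enough) (value of joint power above 0.003 m and value of joint store below 0.001 m), for 2.5 s.
4. then the mains rocker is switched to off (value of joint rocker above 0.28 rad), for 0.1 s.
At the end, for the whole second after the job is handed in: The mains rocker is off (over 0.28 of 0.34 rad), every key is up again (under 1 mm of travel), and the socket strip, tray, probe, gel bottle and phone are within 20 mm of where they started, the strip flat on the table (value of joint rocker above 0.28 rad and value of joint each of freeze, store, power, print, menu, review below 0.001 m and distance of each of strip, tray, probe, gel, phone from where it was at the start of the episode below 0.02 m and angle between strip's own z axis and vertical below 0.1 rad); the robot touches nothing.
It fails at once if a key other than freeze, store and power is pressed (value of joint any of print, menu, review above 0.002 m).
It fails at once if a key is pressed while the mains is off (value of joint rocker above 0.17 rad and value of joint any of freeze, store, power above 0.002 m).
It fails at once if the keyboard or the screen is pushed on (over 2 N) (contact force between any of the fingers, the arm and keyboard above 2 N or contact force between any of the fingers, the arm and screen above 2 N).
It fails at once if the socket strip is shoved more than 20 mm, lifted or tipped (distance of strip from where it was at the start of the episode above 0.02 m or angle between strip's own z axis and vertical above 0.1 rad).
It fails at once if the tray, probe, gel bottle or phone is shifted or lifted by more than 20 mm (distance of any of tray, probe, gel, phone from where it was at the start of the episode above 0.02 m).
It also fails if it takes over 53 s, if anything falls off the work surface, if the arm or the gripper's body presses on something with over 40 N, if the wrist force passes 120 N, or if a joint passes its speed limit or range.

### The arm

A 6-joint arm with a two-finger parallel gripper is mounted at the origin on the work surface. World frame = base frame: x ahead of the robot, y to its left, z up, the work surface at z = 0. Lengths are in mm, angles in rad, forces in N, time in s.
With the tool pointing down it reaches from about 350 to 975 mm from the base axis. Payload 7.1 kg.
Tool frame: the origin (TCP) lies on the front face of the gripper's body, between the roots of the fingers; the fingertips stand 80 mm ahead of it and the grasp point (between the pads) lies 61 mm ahead of it; z points along the fingers, y is the line along which they close (so a half turn about z gives the same grasp; the last joint's range is limited). The gripper opens to 88 mm and grips with 3 to 60 N. Pads are 20 mm wide; open, the fingers measure 115 mm over their backs; the gripper's body (75 mm by 178 mm) begins 61 mm behind the grasp point.
Start: joints at [1.16, 0.423, 1.63, -0, 1.089, -0.019], TCP at [238.626, 577.636, 302.675] pointing down, gripper open.
Joint ranges: [-3, 3], [-0.9, 2.11], [0.09, 2.58], [-1.31, 4.45], [0.11, 2.69], [-2.54, 2.54]. Speed limits (rad/s): [2.39, 2.39, 3.01, 3.14, 3.14, 3.14].

### API

Orientations are given as a rotation vector (axis times angle).
In Python, from workcell import readout, vision, close_job gives the robot as it stands.
- The arm moves only by the tool servo_tool, never from a script. Its argument "plan" is a list that holds one entry, the list of rows, each a list of 7 numbers: the gripper command: -1 is fully open, 1 is shut, values between are in proportion, then the shift along the world's x, y, z in units of 40 mm (1.0 is 40 mm), then the turn, a rotation vector about the world's x, y, z in units of 5 degrees (1.0 is 5 degrees). A call has 1 to 5 rows; each row shifts and turns the commanded pose from where the row before left it; what a row does not reach is not made up. A row lasts 1/12 s, in which the tool goes at most 41.7 mm and 7.16 degrees, less where a joint would pass 70% of its speed; a pose out of reach is approached as far as the arm can. A call is refused whole if a number of a shift passes 1 or a number of a turn 1, either way. A call with a gripper value outside its range is refused whole. The fingers move at their own pace and stop on an object; the grip force is fixed at half the most. Time passes only in rows, so rows that do not move let the fingers close. It gives the time, the measured TCP pose, the force, the opening and the grip force at its end, in the units of the state.
- readout.get_obs(): the state, without advancing time (a new reading comes with each control period).
- vision.get_image(name): name is "scene" or "top" or "wrist"; returns the picture (480x640x3 uint8, red, green, blue); there is no depth.
- vision.camera_params(name): a dict with "fx", "fy", "cx", "cy" (pixels), "D" ([k1, k2, p1, p2, k3] as OpenCV has them; the pictures are not rectified), "rvec" (rotation vector, rad) and "tvec" (3), from world to camera coordinates, as OpenCV has them; the wrist camera has in their place "hand_eye" (4x4, takes a point from camera to tool coordinates, whose origin is the TCP and whose axes are the flange's). Camera axes: x right, y down, z forward; pixel columns grow to the right and rows downward; lengths in mm; the calibration is good to about 2 mm. A picture is of the moment at which its call begins: read the wrist's pose just before it. camera_params takes no time and is no camera call.
- close_job(): hands the job in; it is judged then, once.
The state is a dict: "t": time; "qpos": joint angles; "qvel": joint speeds; "joint_torque": joint torques, N m; "ee_pos": TCP position; "orientation": TCP orientation; "ft_force": force on the tool from outside, world axes, zero at the start; "moment": the same for the moment, N m; "width": finger opening in mm; "grasp_force": force on a finger pad.
Only numpy, scipy, OpenCV 4.12 (cv2) and the standard library are available. Lean on these libraries where they do the work, as an engineer would, in place of code of your own. Each camera call takes 0.05 s, during which the arm holds its last target. There are 200 camera calls.

## Working session

There is one attempt and no reset: what is moved stays moved. The work goes in short steps, Python scripts to look and compute and a tool call to move; the robot and the scene stay as the last step left them, time stands still between calls to the robot, and variables do not carry over. Pictures are saved under pics/ and viewed, at most 10 in all, crops included, and the job is handed in when it is done.

Besides the shell and the picture viewer there is one more tool, called after "Call:" as name(argument=value, ...), one argument or row to a line, values as JSON. servo_tool: Moves the arm, as the interface text tells. Its arguments: {"type":"object","properties":{"plan":{"type":"array"}},"required":["plan"]}

```bash
mkdir -p pics; cat > h.py <<'E'
import numpy as np, cv2
from workcell import readout, vision, close_job
def grab(n,f):
    o=readout.get_obs(); im=vision.get_image(n); cv2.imwrite('pics/'+f,im[:,:,::-1]); return o,im
def cam(n,o=None):
    p=vision.camera_params(n); K=np.array([[p['fx'],0,p['cx']],[0,p['fy'],p['cy']],[0,0,1.]]); D=np.array(p['D'],float)
    if 'hand_eye' in p:
        T=np.eye(4); T[:3,:3]=cv2.Rodrigues(np.array(o['orientation'],float))[0]; T[:3,3]=o['ee_pos']
        T=T@np.array(p['hand_eye']); return K,D,T[:3,:3],T[:3,3]
    R=cv2.Rodrigues(np.array(p['rvec'],float))[0].T; return K,D,R,-R@np.array(p['tvec'],float).ravel()
def ray(c,px,z):
    K,D,R,C=c; u=cv2.undistortPoints(np.array(px,float).reshape(-1,1,2),K,D).reshape(-1,2)
    d=np.c_[u,np.ones(len(u))]@R.T; return C+d*((z-C[2])/d[:,2])[:,None]
E
python3 - <<'E'
from h import *
o,_=grab('top','top0.png'); grab('scene','scene0.png'); print(o['t'],o['orientation'],cam('top')[3])
E
```

```text
0.0 [-6.11467981e-01 -3.08113442e+00  2.41797238e-03] [ 444.1894294   88.0329854 1251.490849 ]
```

View pics/top0.png

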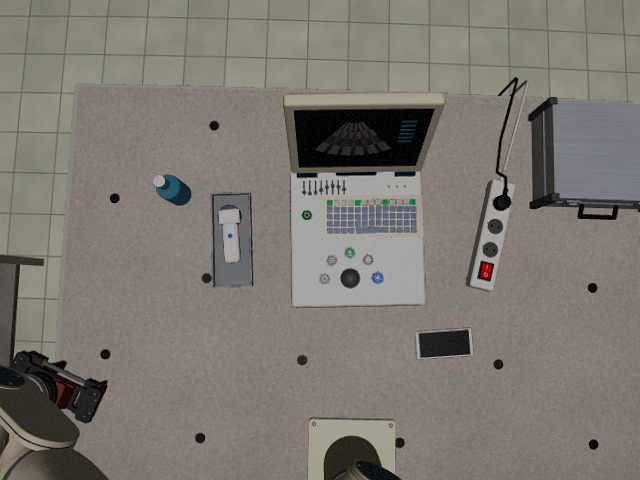

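View pics/scene0.png

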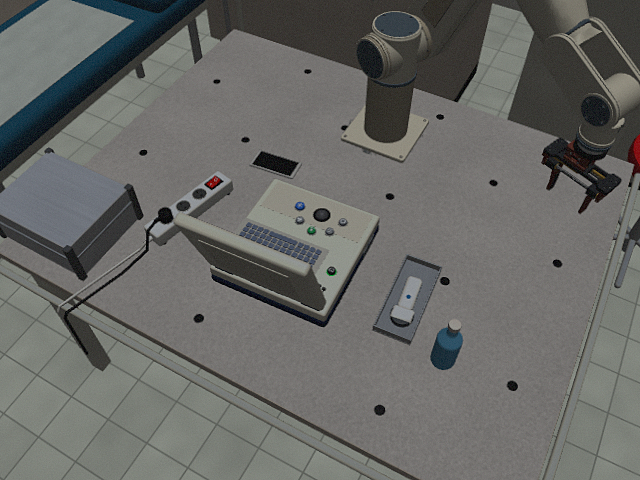

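Top view: freeze is at about (377,278), store (350,253), power (307,215) and the red rocker (486,271). The plug is at (502,202), so the strip's +x points away from the robot and the ring end is nearest it. The scene view agrees with this layout.

```bash
cat > m.py <<'E'
from h import *
im=cv2.imread('pics/top0.png'); hsv=cv2.cvtColor(im,cv2.COLOR_BGR2HSV); c=cam('top')
def blob(lo,hi,box,z):
    x0,y0,x1,y1=box; m=cv2.inRange(hsv[y0:y1,x0:x1],lo,hi)
    v,u=np.nonzero(m); px=np.array([u.mean()+x0,v.mean()+y0]); return px,len(u),ray(c,[px],z)[0]
r={}
for n,lo,hi,b,z in [('freeze',(100,90,60),(125,255,255),(366,266,390,290),78),('store',(45,70,50),(85,255,255),(340,243,360,263),78),
  ('power',(45,70,40),(85,255,255),(298,206,316,224),75),('rocker',(0,140,90),(8,255,255),(474,256,498,286),54)]:
    px,k,p=blob(lo,hi,b,z); r[n]=p; print(n,px.round(1),k,p.round(1))
L=np.array([[-105,-46],[-43,20],[50,122]],float); W=np.array([r[k][:2] for k in('freeze','store','power')])
l0,w0=L.mean(0),W.mean(0); U,S,V=np.linalg.svd((L-l0).T@(W-w0)); R=V.T@U.T
print('yaw',np.arctan2(R[1,0],R[0,0]),'origin',(w0-R@l0).round(1),'res',((L-l0)@R.T+w0-W).round(1).tolist())
# strip: white mask, direction
m=cv2.inRange(hsv,(0,0,150),(180,45,255)); m[:, :462]=0; m[:, 520:]=0; m[:175]=0; m[300:]=0
ct=max(cv2.findContours(m,0,2)[0],key=cv2.contourArea); P=ray(c,ct.reshape(-1,2),48)[:,:2].astype(np.float32)
print(cv2.minAreaRect(P))
m=cv2.inRange(hsv,(0,140,90),(8,255,255)); m[:256]=0;m[286:]=0;m[:,:474]=0;m[:,498:]=0
v,u=np.nonzero(m); print(cv2.minAreaRect(ray(c,np.c_[u,v],54)[:,:2].astype(np.float32)))
cv2.imwrite('pics/c1.png',cv2.resize(im[175:300,460:520],None,fx=4.5,fy=4.5,interpolation=cv2.INTER_CUBIC))
E
python3 m.py
```

```text
freeze [377.4 277.4] 76 [462.3 -47.4  78. ]
store [349.3 251.9] 49 [521.8  21.5  78. ]
power [306.9 215.2] 49 [608.4 126.2  75. ]
rocker [485.8 270.4] 122 [ 486.5 -318.6   54. ]
yaw 0.04595051226762803 origin [565.   3.] res [[-0.1, -0.4], [-0.7, -0.5], [0.9, 0.9]]
((583.0775146484375, -339.6354064941406), (58.626625061035156, 283.54248046875), 77.40276336669922)
((486.1429443359375, -318.60577392578125), (23.947317123413086, 35.7555046081543), 78.6468734741211)
```

View pics/c1.png

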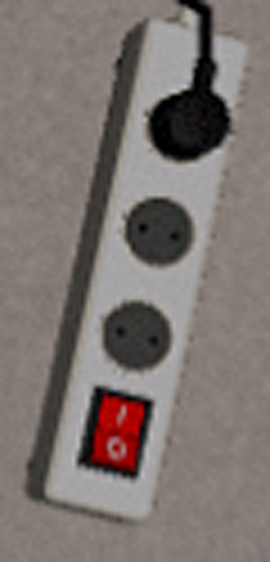

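The bar is at the far end and the ring at the near end, as expected. The three keys fit the console model to within 1 mm, and the rocker measures 24 x 36 mm, which matches. I'll move to above freeze with the fingers closed.

Call:
servo_tool(
  plan=[
    [[1,0.33,-0.92,-0.1,0,0,1],[1,0.33,-0.92,-0.1,0,0,1],[1,0.33,-0.92,-0.1,0,0,1],[1,0.33,-0.92,-0.1,0,0,1],[1,0.33,-0.92,-0.1,0,0,1]],
  ],
)

```text
t: 0.52
ee_pos: [304.6, 391.8, 282.2]
orientation: [0.078, -3.14, 0.001]
ft_force: [0.6, -0.7, 1.1]
width: 57.9
grasp_force: 0.0
```

Call:
servo_tool(
  plan=[
    [[1,0.33,-0.92,-0.1,0,0,0],[1,0.33,-0.92,-0.1,0,0,0],[1,0.33,-0.92,-0.1,0,0,0],[1,0.33,-0.92,-0.1,0,0,0],[1,0.33,-0.92,-0.1,0,0,0]],
  ],
)

```text
t: 0.93
ee_pos: [370.6, 207.8, 262.5]
orientation: [-0.071, 3.141, -0.0]
ft_force: [0.9, 0.8, -0.3]
width: 24.2
grasp_force: 0.0
```

Call:
servo_tool(
  plan=[
    [[1,0.33,-0.92,-0.1,0,0,0],[1,0.33,-0.92,-0.1,0,0,0],[1,0.33,-0.92,-0.1,0,0,0],[1,0.33,-0.8,-0.1,0,0,0],[1,0,0,0,0,0,0]],
  ],
)

```text
t: 1.35
ee_pos: [424.9, 63.0, 246.2]
orientation: [-0.063, 3.141, -0.002]
ft_force: [-0.6, 0.7, 0.7]
width: 0.4
grasp_force: 0.0
```

Call:
servo_tool(
  plan=[
    [[1,0.31,-0.92,0,0,0,0],[1,0.31,-0.92,0,0,0,0],[1,0.31,-0.93,0,0,0,0],[1,0,0,0,0,0,0],[1,0,0,0,0,0,0]],
  ],
)

```text
t: 1.77
ee_pos: [460.8, -44.8, 246.4]
orientation: [0.064, -3.141, -0.0]
ft_force: [0.0, -0.6, -0.5]
width: 0.4
grasp_force: 0.0
```

```bash
python3 - <<'E'
from h import *
o,_=grab('wrist','w1.png'); print(o['t'],o['ee_pos'],o['orientation'],o['ft_force'])
K,D,R,C=cam('wrist',o); print(C)
for p in [(462.3,-47.6,78),(521.2,21,78),(609.3,127,78),tuple(np.array(o['ee_pos'])-[0,0,80])]:
    print(p,cv2.projectPoints(np.array([p],float),cv2.Rodrigues(R.T)[0],-R.T@C,K,D)[0].ravel().round(0))
E
```

```text
1.7667 [460.80972526 -44.81850399 246.44009303] [ 6.41467977e-02 -3.14053284e+00 -3.27701250e-04] [ 0.00756182 -0.55981095 -0.48126706]
[392.02766251 -47.88001251 328.95854858]
(462.3, -47.6, 78) [314. 246.]
(521.2, 21, 78) [406. 328.]
(609.3, 127, 78) [529. 435.]
(np.float64(460.8097252629564), np.float64(-44.818503994519155), np.float64(166.44009302514024)) [318. 295.]
```

View pics/w1.png

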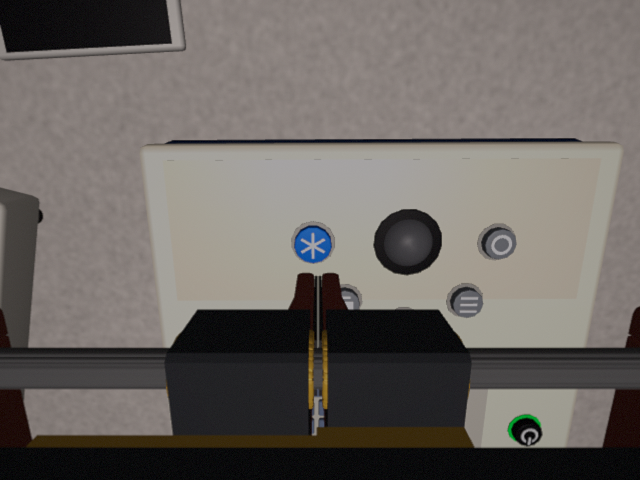

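The wrist view shows freeze at (313,244), predicted (314,246), and power at (526,430), predicted (529,435). That is about 1–2 mm off, so I'll press.

Call:
servo_tool(
  plan=[
    [[1,0.04,-0.07,-0.9,0,0,0],[1,0,0,-0.9,0,0,0],[1,0,0,-0.25,0,0,0],[1,0,0,0,0,0,0],[1,0,0,0,0,0,0]],
  ],
)

```text
t: 2.23
ee_pos: [461.9, -45.3, 164.8]
orientation: [0.072, -3.139, -0.001]
ft_force: [-0.4, -1.0, -0.3]
width: 0.2
grasp_force: 0.0
```

Call:
servo_tool(
  plan=[
    [[1,0,0,-0.1,0,0,0],[1,0,0,-0.06,0,0,0],[1,0,0,0,0,0,0],[1,0,0,0,0,0,0]],
  ],
)

```text
t: 2.57
ee_pos: [462.6, -46.3, 159.0]
orientation: [-0.07, 3.139, -0.0]
ft_force: [-1.0, 1.1, 0.7]
width: 0.8
grasp_force: 0.0
```

Call:
servo_tool(
  plan=[
    [[1,0,0,-0.06,0,0,0],[1,0,0,-0.04,0,0,0],[1,0,0,0,0,0,0],[1,0,0,0,0,0,0]],
  ],
)

```text
t: 2.9
ee_pos: [462.7, -46.4, 154.5]
orientation: [-0.07, 3.14, -0.0]
ft_force: [2.0, 1.0, 3.2]
width: 0.4
grasp_force: 1.9
```

Call:
servo_tool(
  plan=[
    [[1,0,0,-0.03,0,0,0],[1,0,0,0,0,0,0],[1,0,0,0,0,0,0]],
  ],
)

```text
t: 3.15
ee_pos: [462.8, -46.4, 153.7]
orientation: [-0.07, 3.14, -0.0]
ft_force: [-0.2, 0.6, 10.8]
width: 0.5
grasp_force: 5.4
```

It bottomed at 10.8 N, so freeze is pressed. Next is store.

Call:
servo_tool(
  plan=[
    [[1,0,0,0.75,0,0,0],[1,0.73,0.6,0,0,0,0],[1,0.73,0.6,0,0,0,0],[1,0,0.48,0,0,0,0],[1,0,0,0,0,0,0]],
  ],
)

```text
t: 3.57
ee_pos: [521.6, 23.2, 183.0]
orientation: [-0.073, 3.14, 0.001]
ft_force: [-0.2, 0.4, -0.4]
width: 0.2
grasp_force: 0.0
```

Call:
servo_tool(
  plan=[
    [[1,0,0,-0.55,0,0,0],[1,0,0,-0.1,0,0,0],[1,0,0,0,0,0,0],[1,0,0,0,0,0,0]],
  ],
)

```text
t: 3.9
ee_pos: [519.5, 20.4, 156.8]
orientation: [0.069, -3.138, 0.0]
ft_force: [-0.3, 0.1, 2.1]
width: 0.4
grasp_force: 1.1
```

Call:
servo_tool(
  plan=[
    [[1,0.03,0,-0.06,0,0,0],[1,0,0,-0.03,0,0,0],[1,0,0,0,0,0,0],[1,0,0,0,0,0,0]],
  ],
)

```text
t: 4.23
ee_pos: [521.5, 20.4, 153.8]
orientation: [0.07, -3.14, 0.001]
ft_force: [-3.6, -1.6, 5.8]
width: 0.8
grasp_force: 2.3
```

Call:
servo_tool(
  plan=[
    [[1,0,0,-0.02,0,0,0],[1,0,0,0,0,0,0],[1,0,0,0,0,0,0]],
  ],
)

```text
t: 4.48
ee_pos: [521.5, 20.4, 153.7]
orientation: [0.07, -3.14, 0.001]
ft_force: [-4.5, -2.9, 12.9]
width: 0.3
grasp_force: 6.5
```

Call:
servo_tool(
  plan=[
    [[1,0,0,0.75,0,0,0],[1,0.55,0.66,0,0,0,0],[1,0.55,0.66,0,0,0,0],[1,0.55,0.66,0,0,0,0],[1,0.52,0.67,0,0,0,0]],
  ],
)

```text
t: 4.9
ee_pos: [610.1, 127.7, 183.3]
orientation: [-0.069, 3.139, 0.0]
ft_force: [-0.1, -1.1, 0.3]
width: 0.7
grasp_force: 0.0
```

Call:
servo_tool(
  plan=[
    [[1,0,0,0,0,0,0],[1,0,0,-0.4,0,0,0],[1,0,0,-0.15,0,0,0],[1,0,0,0,0,0,0],[1,0,0,0,0,0,0]],
  ],
)

```text
t: 5.32
ee_pos: [608.0, 126.2, 160.3]
orientation: [0.069, -3.139, 0.0]
ft_force: [0.1, 0.2, -0.2]
width: 0.5
grasp_force: 0.0
```

Call:
servo_tool(
  plan=[
    [[1,0,0,-0.1,0,0,0],[1,0,0,-0.07,0,0,0],[1,0,0,0,0,0,0],[1,0,0,0,0,0,0]],
  ],
)

```text
t: 5.65
ee_pos: [609.0, 126.4, 154.4]
orientation: [-0.07, 3.14, -0.0]
ft_force: [-0.3, -1.0, 4.2]
width: 0.2
grasp_force: 1.9
```

Call:
servo_tool(
  plan=[
    [[1,0,0,-0.03,0,0,0],[1,0,0,0,0,0,0],[1,0,0,0,0,0,0]],
  ],
)

```text
t: 5.9
ee_pos: [609.0, 126.5, 153.8]
orientation: [-0.07, 3.14, -0.001]
ft_force: [-2.1, -3.4, 8.6]
width: 0.4
grasp_force: 4.7
```

Power is bottomed. I'll hold it for about 3 s.

Call:
servo_tool(
  plan=[
    [[1,0,0,0,0,0,0],[1,0,0,0,0,0,0],[1,0,0,0,0,0,0],[1,0,0,0,0,0,0],[1,0,0,0,0,0,0]],
  ],
)

```text
t: 6.32
ee_pos: [609.0, 126.5, 153.8]
orientation: [-0.07, 3.14, -0.001]
ft_force: [-1.1, -4.2, 9.1]
width: 0.4
grasp_force: 4.7
```

Call:
servo_tool(
  plan=[
    [[1,0,0,0,0,0,0],[1,0,0,0,0,0,0],[1,0,0,0,0,0,0],[1,0,0,0,0,0,0],[1,0,0,0,0,0,0]],
  ],
)

```text
t: 6.73
ee_pos: [609.0, 126.5, 153.8]
orientation: [-0.07, 3.14, -0.001]
ft_force: [-1.7, -4.0, 10.1]
width: 0.3
grasp_force: 4.7
```

Call:
servo_tool(
  plan=[
    [[1,0,0,0,0,0,0],[1,0,0,0,0,0,0],[1,0,0,0,0,0,0],[1,0,0,0,0,0,0],[1,0,0,0,0,0,0]],
  ],
)

```text
t: 7.15
ee_pos: [609.0, 126.5, 153.8]
orientation: [-0.07, 3.14, -0.001]
ft_force: [-2.1, -2.8, 9.0]
width: 0.6
grasp_force: 4.7
```

Call:
servo_tool(
  plan=[
    [[1,0,0,0,0,0,0],[1,0,0,0,0,0,0],[1,0,0,0,0,0,0],[1,0,0,0,0,0,0],[1,0,0,0,0,0,0]],
  ],
)

```text
t: 7.57
ee_pos: [609.0, 126.5, 153.8]
orientation: [-0.07, 3.14, -0.001]
ft_force: [-1.6, -3.1, 9.3]
width: 0.8
grasp_force: 4.7
```

Call:
servo_tool(
  plan=[
    [[1,0,0,0,0,0,0],[1,0,0,0,0,0,0],[1,0,0,0,0,0,0],[1,0,0,0,0,0,0],[1,0,0,0,0,0,0]],
  ],
)

```text
t: 7.98
ee_pos: [609.0, 126.5, 153.8]
orientation: [-0.07, 3.14, -0.001]
ft_force: [-1.9, -3.2, 9.2]
width: 0.7
grasp_force: 4.7
```

Call:
servo_tool(
  plan=[
    [[1,0,0,0,0,0,0],[1,0,0,0,0,0,0],[1,0,0,0,0,0,0],[1,0,0,0,0,0,0],[1,0,0,0,0,0,0]],
  ],
)

```text
t: 8.4
ee_pos: [609.0, 126.5, 153.8]
orientation: [-0.07, 3.14, -0.001]
ft_force: [-1.6, -3.8, 9.5]
width: 0.5
grasp_force: 4.7
```

Call:
servo_tool(
  plan=[
    [[1,0,0,0,0,0,0],[1,0,0,0,0,0,0],[1,0,0,0,0,0,0],[1,0,0,0,0,0,0],[1,0,0,0,0,0,0]],
  ],
)

```text
t: 8.82
ee_pos: [609.0, 126.5, 153.8]
orientation: [-0.07, 3.14, -0.001]
ft_force: [-1.7, -3.5, 10.4]
width: 0.7
grasp_force: 4.7
```

Call:
servo_tool(
  plan=[
    [[1,0,0,0.75,0,0,0],[1,0,0,0.75,0,0,0],[1,-0.28,-0.92,0,0,0,-1],[1,-0.28,-0.92,0,0,0,-1],[1,-0.28,-0.92,0,0,0,-1]],
  ],
)

```text
t: 9.23
ee_pos: [574.6, 16.0, 213.2]
orientation: [0.344, 3.122, 0.001]
ft_force: [1.3, -0.9, -0.3]
width: 0.2
grasp_force: 0.0
```

Call:
servo_tool(
  plan=[
    [[1,-0.28,-0.92,0,0,0,0],[1,-0.28,-0.92,0,0,0,0],[1,-0.28,-0.92,0,0,0,0],[1,-0.28,-0.92,0,0,0,0],[1,-0.28,-0.92,0,0,0,0]],
  ],
)

```text
t: 9.65
ee_pos: [518.1, -169.0, 212.6]
orientation: [-0.341, -3.123, -0.001]
ft_force: [0.9, -0.4, 0.9]
width: 0.3
grasp_force: 0.0
```

Call:
servo_tool(
  plan=[
    [[1,-0.3,-0.92,0,0,0,0],[1,-0.3,-0.92,0,0,0,0],[1,-0.3,-0.92,0,0,0,0],[1,-0.28,-0.92,0,0,0,0],[1,0,0,0,0,0,0]],
  ],
)

```text
t: 10.07
ee_pos: [470.3, -320.0, 212.9]
orientation: [0.348, 3.121, -0.003]
ft_force: [-0.5, -1.2, 0.6]
width: 0.1
grasp_force: 0.0
```

Call:
servo_tool(
  plan=[
    [[1,0,0,0,0,0,0],[1,0,0,0,0,0,0]],
  ],
)

```text
t: 10.23
ee_pos: [471.6, -314.3, 212.4]
orientation: [-0.342, -3.122, -0.001]
ft_force: [0.3, 0.4, 0.8]
width: 0.8
grasp_force: 0.0
```

```bash
python3 - <<'E'
from h import *
o,im=grab('wrist','w2.png'); print(o['t'],o['ee_pos'],o['orientation'],o['ft_force'])
c=cam('wrist',o); hsv=cv2.cvtColor(im,cv2.COLOR_RGB2HSV)
m=cv2.inRange(hsv,(0,170,90),(6,255,255)); ct=max(cv2.findContours(m,0,2)[0],key=cv2.contourArea)
print(cv2.boundingRect(ct),cv2.minAreaRect(ray(c,ct.reshape(-1,2),54)[:,:2].astype(np.float32)))
E
```

```text
10.2333 [ 471.60619016 -314.2570819   212.4035245 ] [-3.41928945e-01 -3.12241419e+00 -1.26778599e-03] [0.33695103 0.36228351 0.76089714]
(295, 241, 38, 52) ((483.81512451171875, -319.92950439453125), (24.247528076171875, 35.617740631103516), 77.54107666015625)
```

View pics/w2.png

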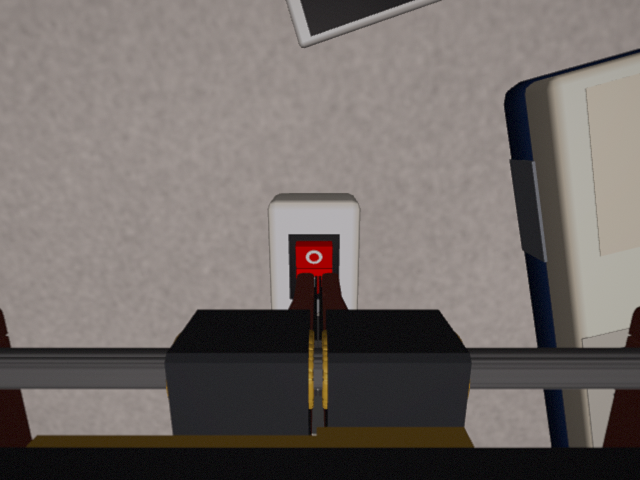

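```bash
python3 - <<'E'
from h import *
o=readout.get_obs(); c=cam('wrist',o)
for p,z in [((314,257),56),((314,274),51),((314,241),59),((315,235),50)]: print(p,z,ray(c,[p],z)[0].round(1))
E
```

```text
(314, 257) 56 [ 476.8 -317.4   56. ]
(314, 274) 51 [ 490.  -320.4   51. ]
(314, 241) 59 [ 465.5 -314.8   59. ]
(315, 235) 50 [ 463.9 -313.9   50. ]
```

The ring end is at the near side and the pivot is at about (486,-319). I'll press about 16 mm out from it, at (470.5,-316).

Call:
servo_tool(
  plan=[
    [[1,-0.03,-0.04,-0.8,0,0,0],[1,0,0,-0.8,0,0,0],[1,0,0,0,0,0,0],[1,0,0,0,0,0,0]],
  ],
)

```text
t: 10.62
ee_pos: [470.3, -314.4, 147.6]
orientation: [-0.337, -3.12, -0.003]
ft_force: [0.0, -0.3, 0.2]
width: 0.2
grasp_force: 0.0
```

Call:
servo_tool(
  plan=[
    [[1,0,0,-0.1,0,0,0],[1,0,0,-0.1,0,0,0],[1,0,0,-0.05,0,0,0],[1,0,0,0,0,0,0],[1,0,0,0,0,0,0]],
  ],
)

```text
t: 11.03
ee_pos: [470.8, -316.5, 139.3]
orientation: [0.341, 3.122, -0.001]
ft_force: [-0.0, -0.1, 0.9]
width: -0.1
grasp_force: 0.0
```

Call:
servo_tool(
  plan=[
    [[1,0,0,-0.05,0,0,0],[1,0,0,-0.05,0,0,0],[1,0,0,-0.04,0,0,0],[1,0,0,0,0,0,0],[1,0,0,0,0,0,0]],
  ],
)

```text
t: 11.45
ee_pos: [470.6, -316.4, 132.9]
orientation: [0.341, 3.123, 0.0]
ft_force: [-0.5, -0.2, 0.5]
width: 0.3
grasp_force: 0.2
```

Call:
servo_tool(
  plan=[
    [[1,0,0,-0.02,0,0,0],[1,0,0,-0.02,0,0,0],[1,0,0,0,0,0,0],[1,0,0,0,0,0,0]],
  ],
)

```text
t: 11.78
ee_pos: [470.6, -316.4, 132.0]
orientation: [-0.34, -3.123, 0.0]
ft_force: [-3.6, 0.8, 8.6]
width: 0.4
grasp_force: 4.4
```

Call:
servo_tool(
  plan=[
    [[1,0,0,-0.02,0,0,0],[1,0,0,0,0,0,0],[1,0,0,0,0,0,0]],
  ],
)

```text
t: 12.03
ee_pos: [470.6, -316.4, 131.9]
orientation: [0.34, 3.123, -0.0]
ft_force: [-5.1, 2.6, 15.8]
width: 0.4
grasp_force: 7.9
```

Call:
servo_tool(
  plan=[
    [[1,0,0,0.9,0,0,0],[1,0,0,0.9,0,0,0],[1,0,0,0.9,0,0,0],[1,-0.7,0,0.5,0,0,0],[1,-0.7,0,0,0,0,0]],
  ],
)

```text
t: 12.45
ee_pos: [417.1, -317.9, 263.3]
orientation: [0.337, 3.115, -0.008]
ft_force: [0.5, -1.2, -0.0]
width: 0.6
grasp_force: 0.0
```

Call:
servo_tool(
  plan=[
    [[1,0,0,0,0,0,0],[1,0,0,0,0,0,0],[1,0,0,0,0,0,0]],
  ],
)

```text
t: 12.7
ee_pos: [415.2, -316.6, 258.6]
orientation: [0.341, 3.122, -0.0]
ft_force: [0.4, -0.4, -0.4]
width: 0.3
grasp_force: 0.0
```

```bash
python3 - <<'E'
from h import *
o,im=grab('wrist','w3.png'); print(o['t'],o['ee_pos'],o['ft_force'])
E
```

```text
12.7 [ 415.19429124 -316.59080322  258.5922884 ] [ 0.37915376 -0.37290186 -0.42843154]
```

View pics/w3.png

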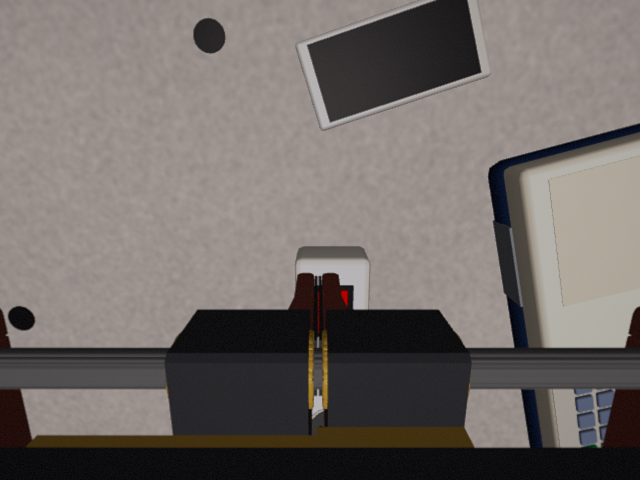

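The rocker is hidden behind the fingers. I'll shift forward for a clear look.

Call:
servo_tool(
  plan=[
    [[1,0.9,-0.2,0,0,0,0],[1,0.9,-0.2,0,0,0,0],[1,0.9,-0.2,0,0,0,0],[1,0,0,0,0,0,0],[1,0,0,0,0,0,0]],
  ],
)

```text
t: 13.17
ee_pos: [524.7, -340.2, 257.3]
orientation: [-0.338, -3.123, -0.001]
ft_force: [-0.5, 0.1, -0.1]
width: 0.3
grasp_force: 0.0
```

```bash
python3 - <<'E'
from h import *
o,im=grab('wrist','w4.png'); print(o['t'],o['ee_pos'],o['ft_force'])
cv2.imwrite('pics/w4c.png',cv2.resize(im[150:320,220:420,::-1],None,fx=3,fy=3,interpolation=cv2.INTER_CUBIC))
c=cam('wrist',o); hsv=cv2.cvtColor(im,cv2.COLOR_RGB2HSV)
m=cv2.inRange(hsv,(0,170,90),(6,255,255)); ct=max(cv2.findContours(m,0,2)[0],key=cv2.contourArea)
print(cv2.boundingRect(ct),cv2.minAreaRect(ray(c,ct.reshape(-1,2),54)[:,:2].astype(np.float32)))
E
```

```text
13.1667 [ 524.68849313 -340.15725752  257.28562132] [-0.5359949   0.09327285 -0.14723676]
(317, 149, 33, 50) ((484.06939697265625, -319.8089294433594), (24.00211524963379, 35.81074142456055), 77.70357513427734)
```

View pics/w4c.png

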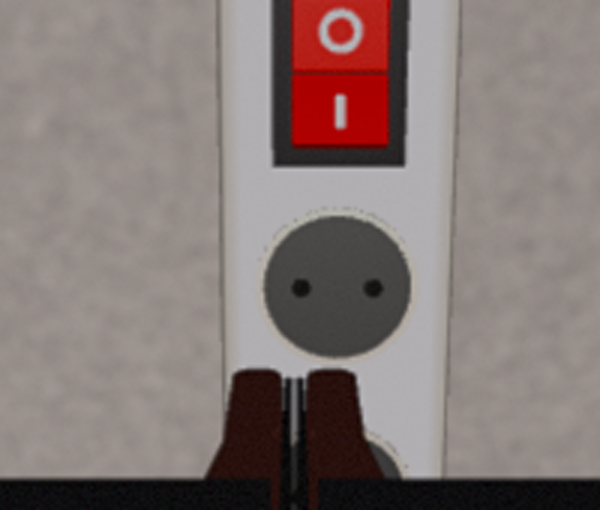

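The level ring face is lit and the bar face is now tilted, so the rocker is off. Its measured position hasn't shifted since before the press, and the arm is clear.

```bash
python3 -c "
from workcell import close_job; print(close_job())"
```

```text
the job is handed in; nothing more can be done
None
```

I pressed freeze, pressed store, held power for about 3 s, switched the rocker to off, and handed the job in at about 13 s of the 53 s allowed; no verdict came back.

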